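# Pin the stop and load the battery flow rack

## Task

The end stop of the battery rack's roller lane has crept out: first press its tapered locking pin fully home, so that it draws the stop back into line. Then slide both battery packs over the loading deck, without lifting them, endways into the lane so that they roll down and rest one behind the other against the stop. Leave the tape measure on the deck, the spray bottle and the pliers as they are.

Things in the scene. Friction and masses are not known exactly. Their poses are not given: they have to be found in the camera images.
- rack: fixed gravity flow rack of grey sheet and aluminium: level loading deck, then a roller lane falling to a stop. Origin on the worktop (z = 0) below the lane's head, on its centre line; y points down the lane (the way packs roll: left and a little away from the robot), x from the fence across the deck, away from the robot, z up. It stands turned 0.15 to 0.5 rad clockwise
- deck_mid (a point): centre of the deck's level top, 92 mm above the worktop. In the rack's frame the deck spans x = -35 to 204 mm, y = -226 to 0 mm; a lip 4 mm high and 3 mm thick runs along its far edge (x = 201 to 204), its rear edge, and its front edge beyond x = 54 mm. The sides are free for a tool to come down beside them
- fence_mid (a point): middle of the top of the fence on the deck's edge nearest the robot: a straight sheet at rack x = -39 to -35 mm, y = -226 to 0 mm, 20 mm high above the deck, in line with the lane's near wall. A pack pushed flat against it is in line with the lane (its origin then at rack x = -3 mm)
- lane_head (a point): centre of the lane's mouth at the deck's front edge (rack x = 0, y = 0, z = 92 mm). An entry roller lies level with the deck at y = -5 mm; ten more fall from it at 10.5 degrees to the stop, 70 mm wide between walls 16 mm high; the far wall is flared outwards over its first 30 mm. A pack whose middle is well past the entry roller tips and rolls down by itself in a second
- locking_pin: steel pin upright in the bridge block's bore. Origin at its tip, z towards the head: 20 mm taper from 3 to 12 mm diameter, 38 mm straight shank, mushroom head 27 mm wide and 12 mm high. At the start its taper is caught in the stop tongue's hole, the head's underside 18 to 25 mm above the block. 5 to 15 N straight down drives it home (head on the block, tip 8 mm above the worktop); it stays there
- pin_head (a point): centre of the top of the pin's head, where to press; home when 78 mm above the worktop
- pin_bore (a point): centre of the bore at the top face of the fixed bridge block (rack x = 0, y = 282 mm, z = 66 mm); the block is 70 mm wide (x) and 36 mm long (y)
- lane_stop (a joint): how far the stop stands out of line, down the lane, in m: 0 when its tongue's hole is in line with the bore, 0.003 to 0.005 at the start; it slides stiffly and the pin draws it to within 2 mm of 0 (the play of the fit)
- stop_face (a point): point on the steel stop plate's face that the first pack meets, on the lane's centre line at roller height; the plate is 62 mm wide and rises 42 mm above the rollers (top about 90 mm above the worktop). A pack at rest on it has its origin at rack x = 0, y = 192 mm, z = 55 mm; the next one behind at y = 103 mm, z = 72 mm
- pack_1: black drill battery pack, 64 mm wide (x), 90 mm long (y), 46 mm high plus a 40 x 65 x 10 mm terminal block on top; 0.3 to 0.5 kg. Origin at the centre of its underside, z up. At the start both stand side by side on the deck, long sides within 0.3 rad of the lane's direction, little room between them; either may be the one nearer the fence
- pack_2: black drill battery pack, 64 mm wide (x), 90 mm long (y), 46 mm high plus a 40 x 65 x 10 mm terminal block on top; 0.3 to 0.5 kg. Origin at the centre of its underside, z up. At the start both stand side by side on the deck, long sides within 0.3 rad of the lane's direction, little room between them; either may be the one nearer the fence
- tape_measure: tape measure, 37 x 76 mm and 64 mm high, standing on the rear far part of the deck with its length across the lane's direction; leave it. Origin at the centre of its underside
- spray_bottle: green bottle, 61 mm in diameter and 252 mm high, standing on the worktop beyond the lane; leave it. Origin at the centre of its underside
- side_cutter: pliers with red handles, 72 x 160 x 19 mm, lying on the worktop on the robot's side of the stop; leave them. Origin at the centre of their underside

How it is judged:
By the outcome, as a careful person would: the job done as asked, in the order asked, and still so for the second after the job is handed in, with the robot touching nothing.
It also fails if it takes over 67 s, if anything falls off the work surface, if the arm or the gripper's body presses on something with over 40 N, if the wrist force passes 120 N, or if a joint passes its speed limit or range.

## Robot

A 7-joint arm with a two-finger parallel gripper is mounted at the origin on a cart in front of the work surface, level with it; the furniture and walls round the work are solid. World frame = base frame: x ahead of the robot, y to its left, z up, the work surface at z = 0. Lengths are in m, angles in rad, forces in N, time in s.
With the tool pointing down it reaches from about 0.425 to 0.875 m from the base axis. Payload 4.7 kg.
Tool frame: the origin (TCP) lies at the very end of the fingers, on their centre line; the grasp point (between the pads) lies 19 mm behind it; z points along the fingers, y is the line along which they close (so a half turn about z gives the same grasp; the last joint's range is limited). The gripper opens to 87 mm and grips with 3 to 60 N. Pads are 19 mm wide; open, the fingers measure 117 mm over their backs; the gripper's body (75 mm by 190 mm) begins 51 mm behind the grasp point.
Start: joints at [-1.126, 0.321, -0.07, 1.45, 0.023, 1.371, -0.057], TCP at [0.271, 0.591, 0.223] pointing down, gripper open.
Joint ranges: [-2.86, 2.86], [-0.3, 2.09], [-1.38, 1.24], [0.06, 2.45], [-1.56, 4.7], [0.09, 2.05], [-2.69, 2.69]. Speed limits (rad/s): [2.57, 2.57, 3.14, 3.14, 3.14, 3.14, 3.14].

## Interface

Orientations are given as a rotation vector (axis times angle).
In Python, from bench import ctrl, get_image, job gives the robot as it stands.
- The arm moves only by the shell command python3 -m crank 'ROWS' [FORCE]. ROWS is JSON, a list that holds one entry, the list of rows, each a list of 5 numbers: the shift along the tool's x, y, z in mm, then the turn about the tool's z in rad, then the closure, from -1 (fully open) to 1 (shut), so that 0 is half open. A call has 1 to 10 rows; each row shifts and turns the commanded pose from where the row before left it, along the tool's axes as they then stand; what a row does not reach is not made up. A row lasts 1/12 s, in which the tool goes at most 41.7 mm and 7.16 degrees, less where a joint would pass 70% of its speed; a pose out of reach is approached as far as the arm can. A call with a gripper value outside its range is refused whole. The fingers move at their own pace and stop on an object; FORCE is the grip in N (left out, the last holds). Time passes only in rows, so rows that do not move let the fingers close. It gives the time, the measured TCP pose, the force, the opening and the grip force at its end, in the units of the state.
- ctrl.get_state(): the state, without advancing time (a new reading comes with each control period).
- get_image(name): name is "scene" or "top" or "wrist"; returns a dict with "pixels" (400x640x3 uint8, red, green, blue), "fx", "fy", "cx", "cy" (pixels), "T" (4x4, takes a point from camera to world coordinates); the wrist camera has in their place "T_tool_cam" (4x4, takes a point from camera to tool coordinates, whose origin is the TCP and whose axes are the flange's). Camera axes: x right, y down, z forward; pixel columns grow to the right and rows downward; lengths in m; the calibration is good to about 2 mm. A picture is of the moment at which its call begins: read the wrist's pose just before it. There is no depth.
- job.close_job(): hands the job in; it is judged then, once.
The state is a dict: "time": time; "joint_positions": joint angles; "qd": joint speeds; "joint_torque": joint torques, N m; "position": TCP position; "tool_rot": TCP orientation; "ft_force": force on the tool from outside, world axes, zero at the start; "torque": the same for the moment, N m; "grip_width": opening from 0.0 (shut) to 1.0 (fully open); "grip_force": force on a finger pad.
Only numpy, scipy, OpenCV 4.12 (cv2) and the standard library are available. Lean on these libraries where they do the work, as an engineer would, in place of code of your own. Each camera call takes 0.05 s, during which the arm holds its last target. There are 200 camera calls.

## Working session

There is one attempt and no reset: what is moved stays moved. The work goes in short steps, Python scripts to look and compute and a shell command to move; the robot and the scene stay as the last step left them, time stands still between calls to the robot, and variables do not carry over. Pictures are saved under pics/ and viewed, at most 12 in all, crops included, and the job is handed in when it is done.

```bash
ls; mkdir -p pics
python3 - <<'E'
from bench import ctrl,get_image
import cv2,numpy as np
s=ctrl.get_state();print(s['time'],s['position'],s['tool_rot'],s['grip_width'],s['ft_force'])
for n in('top','scene'):
    d=get_image(n);cv2.imwrite(f'pics/{n}0.png',d['pixels'][:,:,::-1]);print(n,d['fx'],d['fy'],d['cx'],d['cy'],np.round(d['T'],3).tolist())
E
```

```text
pics
0.0 [0.27127445 0.59006564 0.22144064] [-6.71392860e-01 -3.06868065e+00  3.03737559e-03] 1.001073924938036 [-0.63378023 -0.43244326  0.10217651]
top 410.8756847795337 410.8756847795337 319.28346827122516 195.24647535295 [[-0.014, -0.994, 0.109, 0.422], [-1.0, 0.013, -0.007, -0.097], [0.005, -0.109, -0.994, 1.094], [0.0, 0.0, 0.0, 1.0]]
scene 434.8203023482407 434.8203023482407 320.43042732586133 195.8960342529953 [[0.806, -0.302, 0.509, -0.121], [-0.591, -0.446, 0.672, -0.961], [0.024, -0.842, -0.538, 0.788], [0.0, 0.0, 0.0, 1.0]]
```

View pics/top0.png

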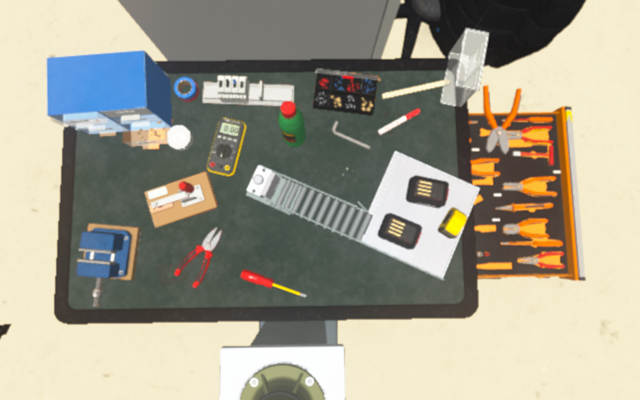

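View pics/scene0.png

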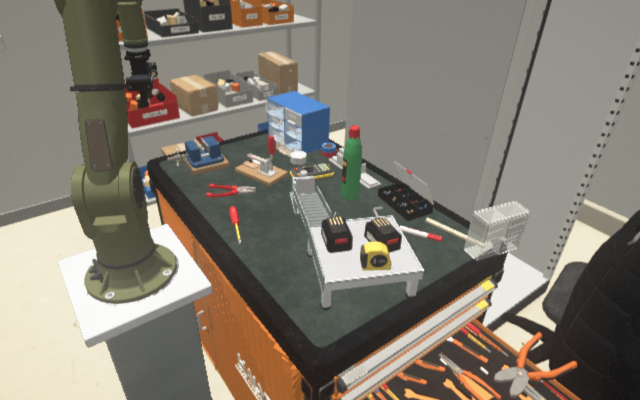

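The top view shows the deck with corners near (395,152), (480,187), (445,278) and (362,243). The lane runs left to the pin head at about (260,180). The packs are at (427,190) and (400,230), and the tape is at (453,222). The pack nearer the robot stands by the fence.

```bash
cat > h.py <<'E'
from bench import ctrl,get_image
import cv2,numpy as np
from scipy.spatial.transform import Rotation as R
def cam(n):
    s=ctrl.get_state(); d=get_image(n)
    if n=='wrist':
        M=np.eye(4);M[:3,:3]=R.from_rotvec(s['tool_rot']).as_matrix();M[:3,3]=s['position'];d['T']=M@d['T_tool_cam']
    return d
def cast(d,uv,z):
    uv=np.atleast_2d(uv).astype(float)
    r=np.c_[(uv[:,0]-d['cx'])/d['fx'],(uv[:,1]-d['cy'])/d['fy'],np.ones(len(uv))]@np.array(d['T'])[:3,:3].T
    o=np.array(d['T'])[:3,3]
    return o+r*((z-o[2])/r[:,2])[:,None]
def proj(d,P):
    P=np.atleast_2d(P);T=np.array(d['T']);q=(P-T[:3,3])@T[:3,:3]
    return np.c_[d['fx']*q[:,0]/q[:,2]+d['cx'],d['fy']*q[:,1]/q[:,2]+d['cy']]
E
python3 - <<'E'
from h import *
d=cam('top');im=d['pixels'];g=cv2.cvtColor(im,cv2.COLOR_RGB2GRAY)
m=((g>150)).astype(np.uint8);m[:,:362]=0;m[:145]=0;m[285:]=0;m[:,482:]=0
c=max(cv2.findContours(m,0,2)[0],key=cv2.contourArea)
ap=cv2.approxPolyDP(c,4,True)[:,0];print('deck px',ap.tolist());print(np.round(cast(d,ap,.092),4).tolist())
h=cast(d,cv2.convexHull(c)[:,0],.094)[:,:2].astype(np.float32)
print('rect',cv2.minAreaRect(h))
for n,b in(('far',(400,170,455,212)),('near',(372,208,425,252))):
    x0,y0,x1,y1=b
    k=np.zeros_like(m);k[y0:y1,x0:x1]=g[y0:y1,x0:x1]<90
    c=max(cv2.findContours(k,0,2)[0],key=cv2.contourArea)
    for z in(.092,.138):
        print(n,z,cv2.minAreaRect(cast(d,cv2.convexHull(c)[:,0],z)[:,:2].astype(np.float32)))
a=cv2.resize(im[150:290,235:485],None,fx=3.2,fy=3.2,interpolation=cv2.INTER_CUBIC)
cv2.imwrite('pics/c1.png',a[:,:,::-1])
E
```

```text
deck px [[395, 151], [369, 209], [362, 206], [362, 213], [368, 212], [362, 243], [443, 279], [472, 205], [481, 200], [474, 185], [481, 180], [467, 183]]
[[0.6397, -0.293, 0.092], [0.4962, -0.2245, 0.092], [0.5038, -0.2075, 0.092], [0.4866, -0.2071, 0.092], [0.4889, -0.2218, 0.092], [0.4138, -0.2052, 0.092], [0.3252, -0.3978, 0.092], [0.5026, -0.4773, 0.092], [0.5146, -0.5001, 0.092], [0.5519, -0.485, 0.092], [0.5641, -0.5029, 0.092], [0.5571, -0.4679, 0.092]]
rect ((0.49248626828193665, -0.3454822301864624), (0.2592058479785919, 0.2632133960723877), 64.61973571777344)
far 0.092 ((0.5382024049758911, -0.3684629201889038), (0.09479375928640366, 0.06396318227052689), 78.2555923461914)
far 0.138 ((0.5328635573387146, -0.35598888993263245), (0.09044106304645538, 0.06102608144283295), 78.25557708740234)
near 0.092 ((0.4419228732585907, -0.2973311245441437), (0.09197703003883362, 0.06168721988797188), 66.53746032714844)
near 0.138 ((0.44100508093833923, -0.2881234586238861), (0.08775362372398376, 0.05885465815663338), 66.53746032714844)
```

View pics/c1.png

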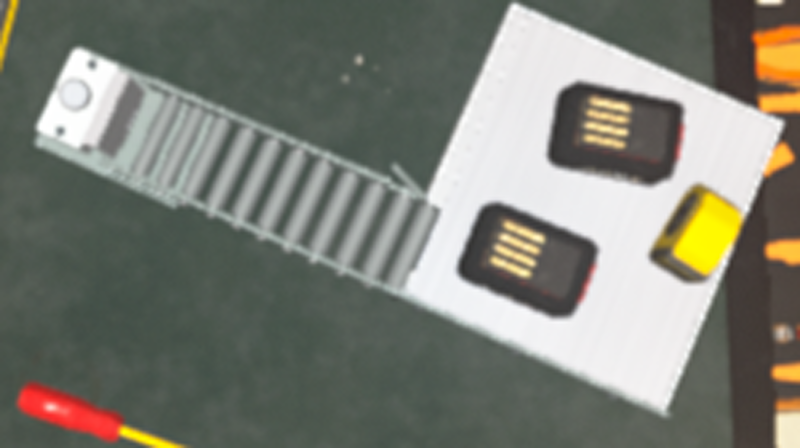

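The crop shows the pin head at crop (75,95), which is image (258.4,179.7). The deck corners are at (515,3), (783,122), (667,413) and (405,292). Both packs are clear of the tape. Next I fit the rack frame.

Run:
```python
from h import *
d=cam('top');f=lambda u,v,z:cast(d,[235+u/3.2,150+v/3.2],z)[0,:2]
ff,fr,nr,nf=f(515,3,.096),f(783,122,.096),f(667,413,.112),f(405,292,.112)
pin=f(75,95,.1)
print('corners',ff,fr,nr,nf,'pin',pin)
src=np.array([[.204,0],[.204,-.226],[-.039,-.226],[0,.282]]);dst=np.array([ff,fr,nr,pin])
a=src-src.mean(0);b=dst-dst.mean(0);H=a.T@b;th=np.arctan2(H[0,1]-H[1,0],H[0,0]+H[1,1])
M=np.array([[np.cos(th),-np.sin(th)],[np.sin(th),np.cos(th)]]);o=dst.mean(0)-M@src.mean(0)
print('th',th,'o',o,'res',np.round((dst-(src@M.T+o))*1e3,1).tolist())
inv=lambda p:np.round((np.atleast_2d(p)-o)@M*1e3,1).tolist()
hsv=cv2.cvtColor(d['pixels'],cv2.COLOR_RGB2HSV)
m=cv2.inRange(hsv,(20,150,100),(35,255,255));m[:,:430]=0;m[:200]=0;m[245:]=0;m[:,475:]=0
c=max(cv2.findContours(m,0,2)[0],key=cv2.contourArea)[:,0]
q=cv2.approxPolyDP(c.reshape(-1,1,2),2,True)[:,0]
print('tape z.156',inv(cast(d,q,.156)[:,:2]),'z.092',inv(cast(d,q,.092)[:,:2]))
# packs: corners of outlines read from crop (top body edge z .138)
for n,P in(('far',[(560,88),(683,97),(672,183),(553,170)]),('near',[(484,204),(597,243),(575,316),(462,273)])):
    print(n,inv([f(*p,.125) for p in P]))
print('terminal far',inv([f(*p,.148) for p in[(588,97),(630,97),(628,148),(583,145)]]))
print('terminal near',inv([f(*p,.148) for p in[(504,219),(545,233),(530,277),(489,263)]]))
s=ctrl.get_state();Rt=R.from_rotvec(s['tool_rot']).as_matrix();print(s['time'],np.round(Rt,3).tolist(),'tool x ang',np.arctan2(Rt[1,0],Rt[0,0]))
np.savez('rack.npz',th=th,o=o)
t=(np.r_[pin,.13]-s['position'])@Rt;print('move in tool mm',t*1e3)
```

```text
corners [ 0.63893636 -0.29455846] [ 0.54347914 -0.49695222] [ 0.32698326 -0.39280122] [ 0.41814576 -0.20214825] pin [0.57095679 0.04469223]
th -0.4347761835851191 o [ 0.45432274 -0.20750255] res [[-0.4, -1.1], [-0.7, 1.5], [3.2, 3.2], [-2.1, -3.6]]
tape z.156 [[115.2, -166.0], [94.2, -169.6], [67.9, -155.6], [71.7, -164.0], [63.0, -194.6], [109.2, -203.1]] z.092 [[128.2, -183.3], [105.8, -187.1], [77.7, -172.2], [81.7, -181.1], [72.5, -213.8], [121.8, -222.8]]
far [[150.3, -54.4], [181.6, -140.8], [118.7, -157.6], [91.5, -73.4]]
near [[47.4, -36.6], [55.0, -123.9], [-0.8, -129.6], [-5.8, -41.8]]
terminal far [[147.2, -72.2], [159.7, -100.2], [124.6, -113.1], [113.2, -82.4]]
terminal near [[40.5, -51.1], [43.3, -82.0], [9.8, -84.4], [7.0, -53.6]]
0.2 [[-0.909, 0.418, -0.0], [0.418, 0.909, -0.001], [-0.0, -0.001, -1.0]] tool x ang 2.710804416864292
move in tool mm [-500.07172625 -370.52154903   92.35119995]
```

```bash
python3 -m crank '[[[-33,-24.5,0,0,1],[-33,-24.5,0,0,1],[-33,-24.5,0,0,1],[-33,-24.5,0,0,1],[-33,-24.5,0,0,1],[-33,-24.5,0,0,1],[-33,-24.5,0,0,1],[-33,-24.5,0,0,1],[-33,-24.5,0,0,1],[-33,-24.5,0,0,1]]]' 20
```

```text
time: 1.03
position: [0.4695, 0.2283, 0.2227]
tool_rot: [0.671, 3.069, 0.001]
ft_force: [1.1, -0.2, -0.5]
grip_width: 0.326
grip_force: 0.0
```

```bash
python3 -m crank '[[[-33,-24.5,0,0,1],[-33,-24.5,0,0,1],[-33,-24.5,0,0,1],[-33,-24.5,0,0,1],[-20,-15,0,0,1],[0,0,0,0,1],[0,0,0,0,1]]]'
cat > look.py <<'E'
import sys
from h import *
n,out=sys.argv[1:3]
d=cam(n);cv2.imwrite(f'pics/{out}.png',d['pixels'][:,:,::-1])
s=ctrl.get_state();print(s['time'],s['position'],s['tool_rot'])
r=np.load('rack.npz');th=float(r['th']);M=np.array([[np.cos(th),-np.sin(th)],[np.sin(th),np.cos(th)]])
print('tcp rack',(s['position'][:2]-r['o'])@M*1e3)
print('pin proj',proj(d,[.571,.0447,.1]))
np.savez(f'pics/{out}.npz',**{k:np.array(v) for k,v in d.items() if k!='pixels'})
E
python3 look.py wrist w1
```

```text
time: 1.62
position: [0.5602, 0.0621, 0.2224]
tool_rot: [-0.678, -3.067, 0.001]
ft_force: [-0.9, 1.1, 1.3]
grip_width: 0.008
grip_force: 0.0
1.6667 [0.5596928  0.06423015 0.22225858] [-6.72457927e-01 -3.06789794e+00 -6.22499565e-04]
tcp rack [-18.88894041 290.83452102]
pin proj [[316.9185943  205.48418781]]
```

View pics/w1.png

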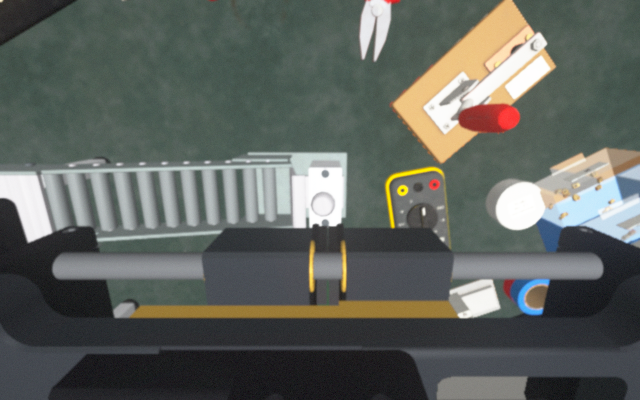

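The wrist view shows the pin head centred at about (322,204) on the bridge block, with the lane running left. The path down is clear.

Run:
```python
from h import *
d=dict(np.load('pics/w1.npz'));im=cv2.imread('pics/w1.png')
for z in(.1,.078):print(cast(d,[322,204],z))
s=ctrl.get_state();Rt=R.from_rotvec(s['tool_rot']).as_matrix()
for z in (.1,):
  p=(cast(d,[322,204],z)[0]+[.571,.0447,z])/2;print(p,(p-s['position'])@Rt*1e3)
# pixel of block bore face far/near edges, roller frame: block corners (308,165),(342,165)
for uv in([309,165],[342,166]):print(cast(d,uv,.066))
```

```text
[[0.57175715 0.05011897 0.1       ]]
[[0.57757872 0.0469073  0.078     ]]
[0.57137857 0.04740949 0.1       ] [-17.76336696 -10.41526726 122.24008053]
[[0.53384162 0.05129702 0.066     ]]
[[0.55026317 0.08401964 0.066     ]]
```

```bash
python3 -m crank '[[[-18,-10,25,0,1],[0,0,35,0,1],[0,0,35,0,1],[0,0,12,0,1],[0,0,5,0,1],[0,0,4,0,1]]]'
```

```text
time: 2.17
position: [0.5721, 0.049, 0.1068]
tool_rot: [-0.668, -3.07, -0.001]
ft_force: [0.1, 0.0, 0.5]
grip_width: 0.005
grip_force: 0.0
```

```bash
python3 -m crank '[[[0,0,3,0,1],[0,0,3,0,1],[0,0,3,0,1],[0,0,3,0,1],[0,0,3,0,1],[0,0,3,0,1],[0,0,0,0,1]]]'
```

```text
time: 2.75
position: [0.5738, 0.0481, 0.0904]
tool_rot: [0.671, 3.066, 0.004]
ft_force: [0.5, 0.9, 4.9]
grip_width: 0.003
grip_force: 2.7
```

```bash
python3 -m crank '[[[0,0,3,0,1],[0,0,3,0,1],[0,0,3,0,1],[0,0,3,0,1],[0,0,2,0,1],[0,0,0,0,1]]]'
```

```text
time: 3.25
position: [0.5743, 0.0493, 0.0784]
tool_rot: [0.67, 3.065, 0.007]
ft_force: [-3.5, 1.6, 16.6]
grip_width: 0.003
grip_force: 8.1
```

```bash
python3 -m crank '[[[0,0,2,0,1],[0,0,2,0,1],[0,0,2,0,1],[0,0,0,0,1]]]'
```

```text
time: 3.58
position: [0.5745, 0.0494, 0.0781]
tool_rot: [0.67, 3.066, 0.01]
ft_force: [-17.6, 1.6, 50.7]
grip_width: 0.008
grip_force: 24.9
```

The pin hit a hard stop at 0.078 m, so it is home. Next I raise the tool and move over the deck with the fingers half open.

```bash
python3 -m crank '[[[0,0,-15,0,1],[0,0,-38,0,1],[0,0,-38,0,0.5],[0,0,-36,0,0],[-2,-30,0,0,0],[-2,-40,0,0,0],[-2,-40,0,0,0],[-2,-40,0,0,0],[-2,-40,0,0,0],[-2,-30,0,0,0]]]'; python3 -m crank '[[[0,0,0,0,0],[0,0,0,0,0]]]'; python3 look.py wrist w2; python3 look.py top t2
```

```text
time: 4.42
position: [0.4895, -0.1611, 0.1962]
tool_rot: [0.676, 3.067, -0.0]
ft_force: [0.3, -0.6, 0.1]
grip_width: 0.472
grip_force: 0.0
time: 4.58
position: [0.4906, -0.1596, 0.1962]
tool_rot: [0.679, 3.066, 0.001]
ft_force: [0.5, -0.1, -0.5]
grip_width: 0.497
grip_force: 0.0
4.6333 [ 0.49128618 -0.15758889  0.19594534] [6.73520350e-01 3.06750440e+00 1.76690985e-03]
tcp rack [12.50051189 60.83918313]
pin proj [[567.72429653 181.97656832]]
4.6833 [ 0.49169616 -0.15645333  0.19577343] [6.70050817e-01 3.06859681e+00 1.58091231e-03]
tcp rack [12.39404131 62.04178333]
pin proj [[258.4343517  179.67002325]]
```

View pics/w2.png

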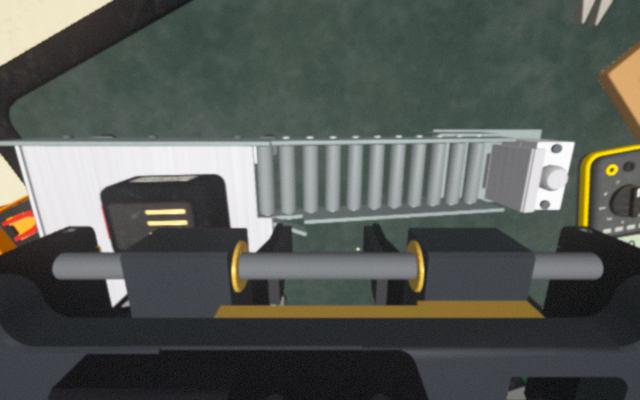

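The wrist view shows the pin head now seated low on the block at (553,178). The fence top is along row ~142, the deck front edge at col ~257, and the near pack's front near corner at (222,178). I check these against the rack fit.

Run:
```python
from h import *
d=dict(np.load('pics/w2.npz'));r=np.load('rack.npz');th=float(r['th']);M=np.array([[np.cos(th),-np.sin(th)],[np.sin(th),np.cos(th)]])
inv=lambda p:np.round((np.atleast_2d(p)[:,:2]-r['o'])@M*1e3,1)
for n,u,v,z in(('pin',553,178,.078),('fence r',20,144,.112),('fence f',255,142,.112),('front edge far',272,225,.092),('front edge near',257,150,.092),('pack fn',225,180,.135),('pack rn',104,190,.135),('pack front mid',229,215,.135),('pack rear mid',105,230,.135)):print(n,inv(cast(d,[u,v],z)),np.round(cast(d,[u,v],z)[0],3))
s=ctrl.get_state();print(s['position'],inv(s['position']))
```

```text
pin [[  0.5 281.1]] [0.573 0.047 0.078]
fence r [[ -36.2 -200.2]] [ 0.337 -0.374  0.112]
fence f [[-37.6  -2.3]] [ 0.419 -0.194  0.112]
front edge far [[44.3  4.1]] [ 0.496 -0.222  0.092]
front edge near [[-28.8  -5.9]] [ 0.426 -0.201  0.092]
pack fn [[-10.  -22.3]] [ 0.436 -0.223  0.135]
pack rn [[  -2.  -119.4]] [ 0.402 -0.315  0.135]
pack front mid [[ 19.1 -21.8]] [ 0.462 -0.235  0.135]
pack rear mid [[  32.1 -125.5]] [ 0.431 -0.335  0.135]
[ 0.49169616 -0.15645333  0.19577343] [[12.4 62. ]]
```

```bash
python3 -m crank '[[[-16,-35,0,0,0],[-16,-35,0,0,0],[-16,-35,0,0,0],[-16,-35,0,0,0],[0,0,0,0,0],[0,0,0,0,0]]]'; python3 look.py wrist w3; python3 look.py top t3
```

```text
time: 5.18
position: [0.4909, -0.3125, 0.1951]
tool_rot: [-0.675, -3.067, 0.002]
ft_force: [0.9, 0.5, -0.7]
grip_width: 0.502
grip_force: 0.0
5.2333 [ 0.49159982 -0.31033855  0.19497588] [-6.69898543e-01 -3.06831854e+00 -7.03521456e-04]
tcp rack [ 77.12426627 -77.56719974]
pin proj [[749.49051777 109.12378944]]
5.2833 [ 0.49195578 -0.30922536  0.19500068] [-6.66910720e-01 -3.06914424e+00 -1.75567788e-03]
tcp rack [ 76.97822338 -76.40765203]
pin proj [[258.4343517  179.67002325]]
```

View pics/w3.png

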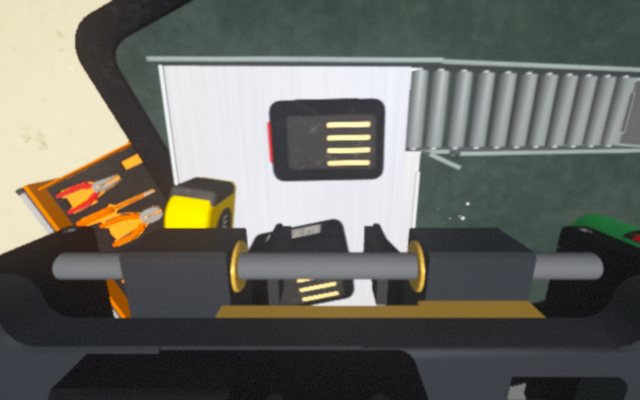

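The wrist view shows the near pack at (273–383, 100–180), the far pack's near top edge from (255,235) to (340,220), and the tape at (200,205).

Run:
```python
from h import *
d=dict(np.load('pics/w3.npz'));r=np.load('rack.npz');th=float(r['th']);M=np.array([[np.cos(th),-np.sin(th)],[np.sin(th),np.cos(th)]])
inv=lambda p:np.round((np.atleast_2d(p)[:,:2]-r['o'])@M*1e3,1)
for n,u,v,z in(('near c',273,102,.136),('near c',382,98,.136),('near c',384,178,.136),('near c',276,181,.136),('fence r',160,62,.112),('fence f',410,67,.112),('farpack',258,236,.136),('farpack',338,221,.136),('farpack low',352,300,.136),('tape',233,181,.156),('tape',172,190,.156),('tape near low',165,225,.1)):print(n,inv(cast(d,[u,v],z)))
```

```text
near c [[  -3.8 -120.1]]
near c [[ -6.7 -40.8]]
near c [[ 52.5 -36.2]]
near c [[  55.1 -120.5]]
fence r [[ -34.6 -211.4]]
fence f [[-31.2 -15.8]]
farpack [[ 101.4 -137.4]]
farpack [[ 88.1 -71.7]]
farpack low [[161.7 -58.5]]
tape [[  50.8 -147.5]]
tape [[  57.5 -191.9]]
tape near low [[ 105.8 -234.4]]
```

```bash
python3 -m crank '[[[0,0,30,0,0],[0,0,30,0,0],[0,0,22,0,0],[0,0,10,0,0],[0,0,0,0,0]]]'
```

```text
time: 5.7
position: [0.4903, -0.3081, 0.1011]
tool_rot: [-0.665, -3.066, -0.003]
ft_force: [-0.1, 0.8, 0.8]
grip_width: 0.5
grip_force: 0.0
```

```bash
python3 -m crank '[[[5,0,0,0,0],[5,0,0,0,0],[5,0,0,0,0],[5,0,0,0,0],[5,0,0,0,0],[4,0,0,0,0],[3,0,0,0,0],[2,0,0,0,0],[0,0,0,0,0]]]'
```

```text
time: 6.45
position: [0.4612, -0.2978, 0.1049]
tool_rot: [0.671, 3.065, -0.001]
ft_force: [4.7, -1.9, 4.3]
grip_width: 0.503
grip_force: 2.6
```

```bash
python3 -m crank '[[[2,0,0,0,0],[2,0,0,0,0],[2,0,0,0,0],[1,0,0,0,0],[0,0,0,0,0],[0,0,0,0,0]]]'
```

```text
time: 6.95
position: [0.4557, -0.2953, 0.1048]
tool_rot: [0.671, 3.064, -0.002]
ft_force: [5.8, -3.7, 4.8]
grip_width: 0.499
grip_force: 3.4
```

```bash
python3 -m crank '[[[2,0,0,0,0],[2,0,0,0,0],[1,0,0,0,0],[0,0,0,0,0],[0,0,0,0,0]]]'
```

```text
time: 7.37
position: [0.455, -0.2954, 0.1063]
tool_rot: [0.669, 3.055, -0.007]
ft_force: [14.4, -7.5, 2.2]
grip_width: 0.497
grip_force: 7.9
```

```bash
python3 -m crank '[[[-5,0,0,0,0],[-8,0,0,0,0],[0,0,-35,0,0],[0,0,-35,0,0.5],[0,0,-15,0,1],[15,-28,0,0,1],[15,-28,0,0,1],[15,-25,0,0,1],[0,0,0,0,1],[0,0,0,0,1]]]'; python3 look.py wrist w4;python3 look.py top t4
python3 - <<'E'
import cv2,numpy as np
a=cv2.imread('pics/w4.png');b=cv2.imread('pics/t4.png')[140:290,230:490]
b=cv2.resize(b,(780,450));c=np.zeros((590,780,3),np.uint8);
cv2.imwrite('pics/t4c.png',b)
E
```

```text
time: 8.2
position: [0.3833, -0.3526, 0.1875]
tool_rot: [-0.677, -3.064, -0.003]
ft_force: [0.2, 0.9, 0.1]
grip_width: 0.063
grip_force: 0.0
8.25 [ 0.38488865 -0.35162418  0.18750084] [-0.67271558 -3.06552473 -0.0031931 ]
tcp rack [  -2.2691431  -159.95933198]
pin proj [[816.32871339 202.13707892]]
8.3 [ 0.38589423 -0.35111535  0.18757845] [-6.69863011e-01 -3.06661495e+00 -2.57071189e-03]
tcp rack [  -1.57144309 -159.07428406]
pin proj [[258.4343517  179.67002325]]
```

View pics/w4.png

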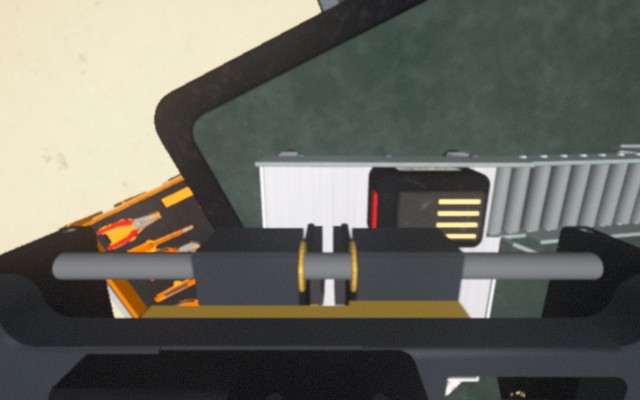

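The near pack sits flat against the fence at (370–490, 168–245) and the fingers are clear behind it. Next I descend and push it endways.

```bash
python3 -m crank '[[[0,0,35,0,1],[0,0,30,0,1],[0,0,13,0,1],[0,0,5,0,1],[0,0,0,0,1],[0,10,0,0,1],[0,10,0,0,1],[0,8,0,0,1],[0,8,0,0,1],[0,8,0,0,1]]]'; python3 -m crank '[[[0,8,0,0,1],[0,8,0,0,1],[0,8,0,0,1],[0,8,0,0,1],[0,8,0,0,1]]]'
```

```text
time: 9.13
position: [0.4055, -0.3127, 0.1066]
tool_rot: [0.67, 3.067, -0.002]
ft_force: [-1.4, -4.6, 1.1]
grip_width: 0.003
grip_force: 2.1
time: 9.55
position: [0.4223, -0.2762, 0.1064]
tool_rot: [0.671, 3.067, -0.001]
ft_force: [0.1, -4.0, 2.8]
grip_width: 0.006
grip_force: 1.8
```

```bash
python3 -m crank '[[[0,8,0,0,1],[0,8,0,0,1],[0,8,0,0,1],[0,8,0,0,1],[0,5,0,0,1],[0,4,0,0,1],[0,0,0,0,1],[0,0,0,0,1]]]'; python3 -m crank '[[[0,0,0,0,1],[0,0,0,0,1],[0,0,0,0,1],[0,0,0,0,1],[0,0,0,0,1],[0,0,0,0,1]]]'; python3 look.py top t5;python3 - <<'E'
import cv2
b=cv2.imread('pics/t5.png')[140:290,230:490]
cv2.imwrite('pics/t5c.png',cv2.resize(b,(780,450),interpolation=cv2.INTER_CUBIC))
E
```

```text
time: 10.22
position: [0.4382, -0.2384, 0.1053]
tool_rot: [-0.67, -3.069, -0.0]
ft_force: [-0.2, -0.5, -0.5]
grip_width: 0.004
grip_force: 0.0
time: 10.72
position: [0.4383, -0.239, 0.1056]
tool_rot: [0.672, 3.069, 0.0]
ft_force: [0.1, -0.6, 0.2]
grip_width: 0.005
grip_force: 0.0
10.7667 [ 0.43831743 -0.23892741  0.10557218] [6.71771535e-01 3.06883957e+00 1.23530008e-04]
tcp rack [ -1.27985835 -35.24278609]
pin proj [[258.4343517  179.67002325]]
```

View pics/t5c.png

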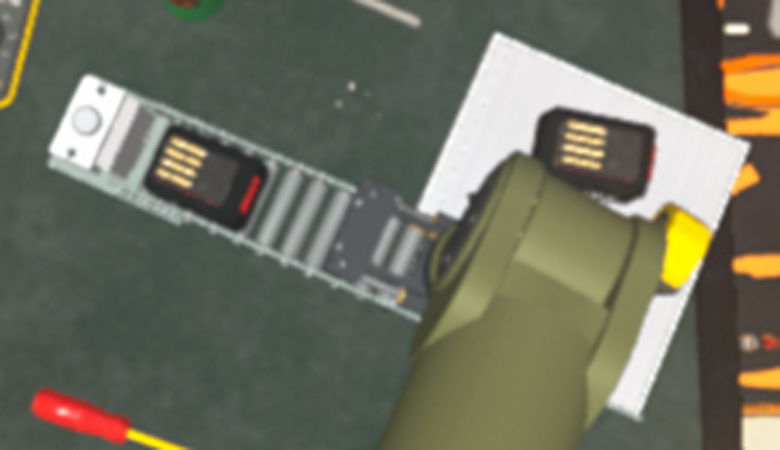

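The first pack has rolled to the stop, with its body at crop (145–270, 125–230). The far pack and the tape have not moved. Before pushing sideways I measure the far pack and the tape to check clearance.

```bash
python3 -m crank '[[[0,-5,-20,0,1],[0,0,-40,0,0.5],[0,0,-30,0,0],[-40,0,0,0,0],[-40,0,0,0,0],[-40,0,0,0,0],[-30,0,0,0,0],[0,0,0,0,0],[0,0,0,0,0]]]'; python3 look.py wrist w6; python3 look.py top t6
python3 - <<'E'
from h import *
r=np.load('rack.npz');th=float(r['th']);M=np.array([[np.cos(th),-np.sin(th)],[np.sin(th),np.cos(th)]])
inv=lambda p:np.round((np.atleast_2d(p)[:,:2]-r['o'])@M*1e3,1).tolist()
d=dict(np.load('pics/t3.npz'))
for u,v in((650,262),(662,235),(700,187),(743,208),(705,280)):
    print((u,v),[inv(cast(d,[235+u/3.2,150+v/3.2],z))[0] for z in(.092,.12,.156)])
E
```

```text
time: 11.52
position: [0.5729, -0.3062, 0.1939]
tool_rot: [-0.67, -3.066, 0.002]
ft_force: [0.6, -0.1, -0.3]
grip_width: 0.477
grip_force: 0.0
11.5667 [ 0.57184583 -0.30619386  0.19456138] [-6.71520085e-01 -3.06645726e+00  9.72707279e-04]
tcp rack [148.15875618 -40.00790089]
pin proj [[735.21309916  14.54814027]]
11.6167 [ 0.57145631 -0.30613034  0.19522254] [-6.72311104e-01 -3.06737363e+00 -1.12015586e-04]
tcp rack [147.77872102 -40.11436246]
pin proj [[258.4343517  179.67002325]]
(650, 262) [[62.7, -173.4], [58.8, -166.2], [53.8, -156.8]]
(662, 235) [[85.4, -174.0], [80.9, -166.7], [75.1, -157.3]]
(700, 187) [[131.2, -186.7], [125.5, -179.0], [118.0, -169.2]]
(743, 208) [[129.8, -222.8], [124.0, -214.1], [116.6, -203.0]]
(705, 280) [[67.2, -216.8], [63.2, -208.3], [58.0, -197.4]]
```

View pics/w6.png

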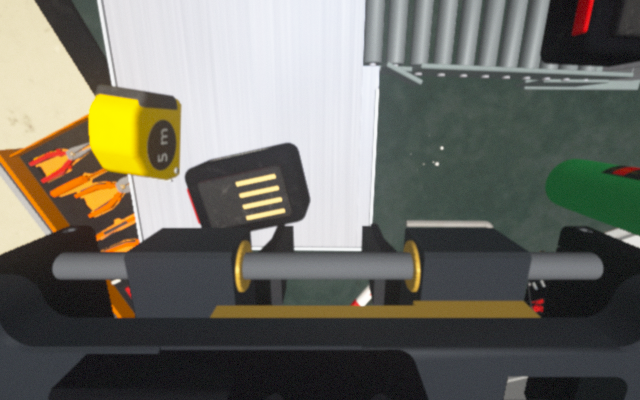

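The wrist view shows the far pack with corners near (187,172), (297,143), (309,203) and (200,230). The tape's base far-front corner is at (178,178), only millimetres behind the pack's rear near corner. I will grip the pack across its width and slide it forward and clear first.

Run:
```python
from h import *
r=np.load('rack.npz');th=float(r['th']);M=np.array([[np.cos(th),-np.sin(th)],[np.sin(th),np.cos(th)]])
inv=lambda p:np.round((np.atleast_2d(p)[:,:2]-r['o'])@M*1e3,1).tolist()
d=dict(np.load('pics/w6.npz'))
P=np.array(inv(cast(d,[(187,172),(297,143),(309,203),(200,230)],.134)));print(P.tolist(),P.mean(0),'front-rear',(P[1]+P[2]-P[0]-P[3])/2,'near-far',(P[2]+P[3]-P[0]-P[1])/2)
T=np.array(inv(cast(d,[(245,182),(278,176),(284,216),(250,222)] ,.148)));print('contacts',T.mean(0),(T[1]+T[2]-T[0]-T[3])/2)
for z in(.092,.156):print('tape',inv(cast(d,[(178,178),(181,100),(130,176)],z)))
s=ctrl.get_state();print(s['joint_positions'],inv(s['position']))
```

```text
[[120.2, -149.7], [97.4, -63.4], [144.8, -54.8], [168.5, -144.9]] [ 132.725 -103.2  ] front-rear [-23.25  88.2 ] near-far [47.85  6.7 ]
contacts [138.05  -87.375] [-4.8  25.35]
tape [[133.6, -179.5], [64.4, -167.9], [131.9, -224.0]]
tape [[120.4, -145.7], [68.0, -136.9], [119.2, -179.5]]
[-0.06456536  0.38110558  0.67060812  1.51408111 -0.23980246  1.33148276
  1.7675993 ] [[147.8, -40.1]]
```

```bash
python3 -m crank '[[[6,-33,0,0,-1],[6,-32,0,0,-1],[0,0,0,-0.12,-1],[0,0,0,-0.12,-1],[0,0,0,-0.12,-1],[0,0,0,-0.12,-1],[0,0,0,-0.12,-1],[0,0,0,-0.12,-1],[0,0,0,-0.12,-1],[0,0,0,-0.12,-1]]]'; python3 -m crank '[[[0,0,0,-0.12,-1],[0,0,0,-0.12,-1],[0,0,0,-0.12,-1],[0,0,0,-0.12,-1],[0,0,0,-0.12,-1],[0,0,0,-0.12,-1],[0,0,0,-0.12,-1],[0,0,0,0,-1],[0,0,0,0,-1]]]'
cat > st.py <<'E'
from h import *
r=np.load('rack.npz');th=float(r['th']);M=np.array([[np.cos(th),-np.sin(th)],[np.sin(th),np.cos(th)]])
s=ctrl.get_state();Rt=R.from_rotvec(s['tool_rot']).as_matrix()
print(s['time'],'rack',np.round((s['position'][:2]-r['o'])@M*1e3,1),'z',s['position'][2],'tool x in rack',np.round(Rt[:2,0]@M,3),'tool y in rack',np.round(Rt[:2,1]@M,3),'tilt',np.round(Rt[:,2],3),'q7',s['joint_positions'][6],'F rack',s['ft_force'][:2]@M)
E
python3 st.py; python3 look.py wrist w7
```

```text
time: 12.45
position: [0.5326, -0.36, 0.1938]
tool_rot: [0.732, -3.05, -0.003]
ft_force: [0.6, -0.5, -1.3]
grip_width: 0.997
grip_force: 0.0
time: 13.2
position: [0.5255, -0.3518, 0.1601]
tool_rot: [1.285, -2.806, -0.084]
ft_force: [-0.5, 0.1, -0.7]
grip_width: 0.999
grip_force: 0.0
13.2 rack [ 125.3 -100.9] z 0.1600504287759683 tool x in rack [-0.273 -0.962] tool y in rack [-0.959  0.274] tilt [-0.072  0.027 -0.997] q7 2.6817595257087596 F rack [-0.51459429 -0.17773494]
13.25 [ 0.52516695 -0.3528012   0.16010035] [ 1.28165761 -2.80493794 -0.08138112]
tcp rack [ 125.45404238 -101.94058373]
pin proj [[523.23888322 487.31142896]]
```

View pics/w7.png

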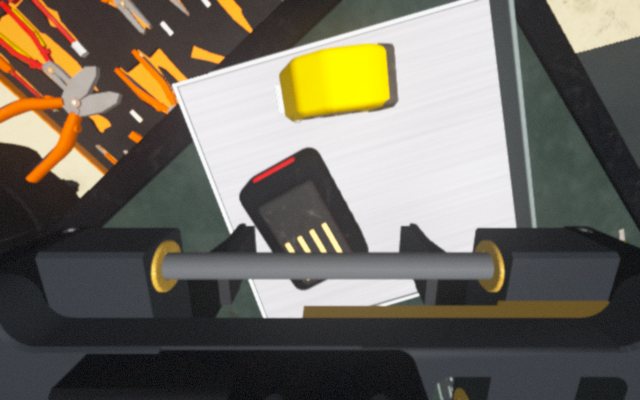

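The joint 7 range blocks this direction, so I turn the other way for the mirrored grasp. The view shows the tape at (340,80), undisturbed, and the pack at (305,215) between the fingers.

```bash
python3 -m crank '[[[0,0,0,0.12,-1],[0,0,0,0.12,-1],[0,0,0,0.12,-1],[0,0,0,0.12,-1],[0,0,0,0.12,-1],[0,0,0,0.12,-1],[0,0,0,0.12,-1],[0,0,0,0.12,-1],[0,0,0,0.12,-1],[0,0,0,0.12,-1]]]'; python3 st.py
```

```text
time: 14.08
position: [0.5259, -0.353, 0.1617]
tool_rot: [-0.531, -3.02, -0.012]
ft_force: [0.1, -0.8, -0.3]
grip_width: 1.001
grip_force: 0.0
14.0833 rack [ 126.2 -101.8] z 0.1617159040682394 tool x in rack [-0.993 -0.086] tool y in rack [-0.087  0.996] tilt [-0.073  0.02  -0.997] q7 1.5591951856881068 F rack [ 0.43746539 -0.66815088]
```

Nothing was touched. The limit left the tool tilted 4.4° in the rack x–z plane, so I compensate in z and push as with the first pack. The tape face is about 20 mm behind the pack, which is enough.

```bash
python3 -m crank '[[[0,0,-20,0.087,0],[-5,0,-20,0,0],[-30,0,-2,0,0],[-30,0,-2,0,0],[0,0,0,0,0],[0,0,0,0,0]]]'; python3 st.py
```

```text
time: 14.58
position: [0.5891, -0.3798, 0.1992]
tool_rot: [-0.65, -2.995, -0.01]
ft_force: [0.1, 0.7, -0.0]
grip_width: 0.633
grip_force: 0.0
14.5833 rack [194.8 -99.5] z 0.19916859395538955 tool x in rack [-0.997 -0.007] tool y in rack [-0.008  1.   ] tilt [-0.074  0.023 -0.997] q7 1.4692938323933178 F rack [-0.21188547  0.71259417]
```

```bash
python3 -m crank '[[[-3,0,30,0,0],[-2,0,30,0,0],[-2,0,22,0,0],[0,0,8,0,0],[0,0,0,0,0],[0,0,0,0,0]]]'; python3 st.py
```

```text
time: 15.08
position: [0.5883, -0.3807, 0.1105]
tool_rot: [-0.649, -2.997, -0.012]
ft_force: [0.8, 0.1, 1.1]
grip_width: 0.5
grip_force: 0.0
15.0833 rack [ 194.5 -100.6] z 0.11052884123559964 tool x in rack [-0.997 -0.008] tool y in rack [-0.008  1.   ] tilt [-0.072  0.023 -0.997] q7 1.44486749219042 F rack [0.65385402 0.42347494]
```

```bash
python3 -m crank '[[[3,0,3,0,0],[6,0,0.5,0,0],[6,0,0.5,0,0],[7,0.5,0.5,0,0],[7,0.5,0.5,0,0],[7,0.5,0.5,0,0],[7,0.5,0.5,0,0],[7,0.5,0.5,0,0],[7,0.5,0.5,0,0],[7,0.5,0.5,0,0]]]'; python3 st.py
```

```text
time: 15.92
position: [0.5319, -0.3504, 0.1072]
tool_rot: [-0.649, -2.999, -0.014]
ft_force: [4.3, -3.0, 3.0]
grip_width: 0.502
grip_force: 2.7
15.9167 rack [130.6 -97. ] z 0.1072030885415499 tool x in rack [-0.997 -0.008] tool y in rack [-0.009  1.   ] tilt [-0.069  0.025 -0.997] q7 1.4535708562364054 F rack [ 5.16195942 -0.88770106]
```

```bash
python3 -m crank '[[[8,0,0.7,0,0],[8,0,0.7,0,0],[8,0,0.7,0,0],[8,0,0.7,0,0],[8,0,0.7,0,0],[8,0,0.7,0,0],[8,0,0.7,0,0],[8,0,0.7,0,0],[8,0,0.7,0,0],[6,0,0.5,0,0]]]'; python3 -m crank '[[[3,0,0.2,0,0],[2,0,0.2,0,0],[2,0,0.2,0,0],[2,0,0.2,0,0],[1,0,0,0,0],[0,0,0,0,0]]]'; python3 st.py
```

```text
time: 16.75
position: [0.4617, -0.3183, 0.107]
tool_rot: [-0.649, -3.001, -0.013]
ft_force: [6.6, -2.2, 5.6]
grip_width: 0.498
grip_force: 3.5
time: 17.25
position: [0.4526, -0.3142, 0.1069]
tool_rot: [-0.649, -3.001, -0.014]
ft_force: [5.2, -2.8, 4.9]
grip_width: 0.495
grip_force: 3.1
17.25 rack [ 43.4 -97.5] z 0.10686300386923624 tool x in rack [-0.997 -0.008] tool y in rack [-0.009  1.   ] tilt [-0.068  0.024 -0.997] q7 1.5126640275508485 F rack [ 5.91182081 -0.3112511 ]
```

```bash
python3 -m crank '[[[2,0,0.2,0,0],[2,0,0.2,0,0],[2,0,0.2,0,0],[2,0,0,0,0],[2,0,0,0,0],[0,0,0,0,0]]]'; python3 st.py
```

```text
time: 17.75
position: [0.4468, -0.3123, 0.1078]
tool_rot: [-0.653, -3.009, -0.01]
ft_force: [12.9, -6.6, 1.7]
grip_width: 0.498
grip_force: 7.2
17.75 rack [ 37.4 -98.2] z 0.10779824756996689 tool x in rack [-0.998 -0.007] tool y in rack [-0.008  1.   ] tilt [-0.06   0.019 -0.998] q7 1.5225166207355614 F rack [14.43458885 -0.56996408]
```

```bash
python3 -m crank '[[[-6,0,0,0,0],[-8,0,0,0,0],[0,0,-35,0,0],[0,0,-35,0,0.5],[0,0,-15,0,1],[18,-26,1,0,1],[18,-26,1,0,1],[18,-26,1,0,1],[0,0,0,0,1],[0,0,0,0,1]]]'; python3 st.py; python3 look.py wrist w8
```

```text
time: 18.58
position: [0.376, -0.3668, 0.1896]
tool_rot: [-0.655, -2.991, -0.018]
ft_force: [0.3, 0.6, 1.2]
grip_width: 0.064
grip_force: 0.0
18.5833 rack [  -3.9 -177.5] z 0.18958200687678448 tool x in rack [-0.997 -0.004] tool y in rack [-0.004  1.   ] tilt [-0.076  0.029 -0.997] q7 1.740778730847574 F rack [-0.02140018  0.66224174]
18.6333 [ 0.37790945 -0.36568294  0.18984162] [-0.65015554 -2.99304153 -0.01856474]
tcp rack [  -2.67737571 -175.64982026]
pin proj [[833.13348219 212.34021362]]
```

View pics/w8.png

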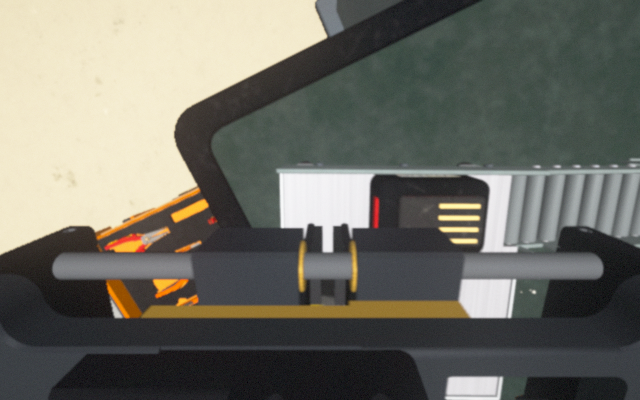

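The second pack is flat on the fence at (370–490, 177–248), and the fingers are clear behind it. Next I push it forward.

```bash
python3 -m crank '[[[-3,0,35,0,1],[-3,0,30,0,1],[-1,0,13,0,1],[0,0,5,0,1],[0,0,0,0,1],[0,10,0,0,1],[0,10,0,0,1],[0,8,0,0,1],[0,8,0,0,1],[0,8,0,0,1]]]'; python3 st.py
```

```text
time: 19.47
position: [0.3986, -0.3287, 0.1089]
tool_rot: [-0.65, -2.999, -0.008]
ft_force: [-0.0, -6.7, 3.2]
grip_width: 0.008
grip_force: 3.1
19.4667 rack [   0.5 -133.4] z 0.1088519995681779 tool x in rack [-0.997 -0.008] tool y in rack [-0.008  1.   ] tilt [-0.07   0.021 -0.997] q7 1.6205489153868968 F rack [ 2.82479806 -6.12996331]
```

```bash
python3 -m crank '[[[0,8,0,0,1],[0,8,0,0,1],[0,8,0,0,1],[0,8,0,0,1],[0,8,0,0,1],[0,8,0,0,1],[0,8,0,0,1]]]'; python3 st.py;  python3 -m crank '[[[0,8,0,0,1],[0,8,0,0,1],[0,8,0,0,1],[0,8,0,0,1],[0,5,0,0,1],[0,4,0,0,1],[0,0,0,0,1],[0,0,0,0,1]]]'; python3 st.py
```

```text
time: 20.05
position: [0.4222, -0.2779, 0.1087]
tool_rot: [-0.651, -3.0, -0.009]
ft_force: [-0.8, -6.3, 3.6]
grip_width: 0.008
grip_force: 2.8
20.05 rack [  0.5 -77.3] z 0.10870356778319826 tool x in rack [-0.997 -0.007] tool y in rack [-0.008  1.   ] tilt [-0.069  0.021 -0.997] q7 1.5235101305234502 F rack [ 1.91386414 -6.03209404]
time: 20.72
position: [0.4376, -0.2384, 0.1063]
tool_rot: [-0.647, -2.996, -0.016]
ft_force: [-0.1, -0.6, -0.1]
grip_width: 0.003
grip_force: 0.0
20.7167 rack [ -2.1 -35.1] z 0.10633200997927217 tool x in rack [-0.997 -0.009] tool y in rack [-0.009  1.   ] tilt [-0.073  0.026 -0.997] q7 1.4486353113692367 F rack [ 0.16748026 -0.59110909]
```

Contact was lost, so the pack rolled off. I now retreat upward and towards the deck rear, then look.

```bash
python3 -m crank '[[[0,-5,-20,0,1],[0,0,-40,0,1],[0,-35,-35,0,1],[0,-40,-35,0,1],[0,-40,-35,0,1],[0,-30,-20,0,1],[0,0,0,0,1],[0,0,0,0,1],[0,0,0,0,1]]]'; python3 look.py top t9;python3 look.py scene s9
python3 - <<'E'
import cv2,numpy as np
b=cv2.resize(cv2.imread('pics/t9.png')[140:290,230:490],(520,300),interpolation=cv2.INTER_CUBIC)
a=cv2.resize(cv2.imread('pics/s9.png')[120:310,200:450],None,fx=1.56,fy=1.56,interpolation=cv2.INTER_CUBIC)
c=np.zeros((300+a.shape[0],520,3),np.uint8);c[:300]=b;c[300:,:a.shape[1]]=a
cv2.imwrite('pics/f9.png',c)
E
```

```text
time: 21.47
position: [0.397, -0.3583, 0.2707]
tool_rot: [-0.649, -2.996, -0.017]
ft_force: [-0.9, 0.5, 0.0]
grip_width: 0.004
grip_force: 0.0
21.5167 [ 0.39723013 -0.35759425  0.27042023] [-0.64618441 -2.99559509 -0.01727244]
tcp rack [  11.43877068 -160.17565262]
pin proj [[258.4343517  179.67002325]]
21.5667 [ 0.39734837 -0.35734561  0.27036235] [-0.64507942 -2.99562767 -0.01695616]
tcp rack [  11.44128332 -159.90034365]
pin proj [[303.61285839 171.47547608]]
```

View pics/f9.png

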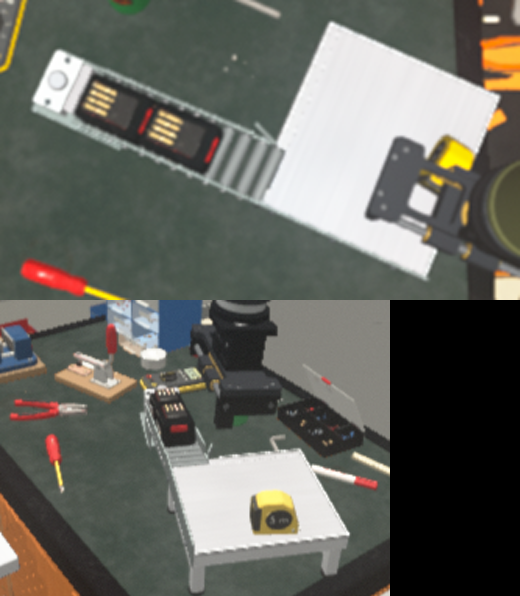

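Both packs lie end to end in the lane at the stop, and the tape, bottle and pliers look unmoved. I check that the packs have settled and match the expected rest positions.

```bash
python3 -m crank '[[[0,0,0,0,1],[0,0,0,0,1],[0,0,0,0,1],[0,0,0,0,1],[0,0,0,0,1],[0,0,0,0,1],[0,0,0,0,1],[0,0,0,0,1],[0,0,0,0,1],[0,0,0,0,1]]]' >/dev/null
python3 - <<'E'
from h import *
r=np.load('rack.npz');th=float(r['th']);M=np.array([[np.cos(th),-np.sin(th)],[np.sin(th),np.cos(th)]])
d=cam('top');o=cv2.imread('pics/t9.png')[:,:,::-1]
a=np.deg2rad(-10.5)
def reds(im):
    h=cv2.cvtColor(np.ascontiguousarray(im),cv2.COLOR_RGB2HSV);m=cv2.inRange(h,(0,120,80),(8,255,255))|cv2.inRange(h,(170,120,80),(180,255,255))
    m[:180]=0;m[225:]=0;m[:,:268]=0;m[:,345:]=0
    n,_,st,c=cv2.connectedComponentsWithStats(m);return [(np.round(c[i],1).tolist(),int(st[i,4])) for i in range(1,n) if st[i,4]>5]
print(reds(o),reds(d['pixels']))
def pk(y,z,l,h):  # local along, height
    yy=y+l*np.cos(a)-h*np.sin(a);zz=z+l*np.sin(a)+h*np.cos(a)
    p=M@np.array([0,yy])+r['o'];return proj(d,[p[0],p[1],zz])[0]
for y,z in((.192,.055),(.103,.072)):print([np.round(pk(y,z,l,h),1).tolist() for l,h in((-.045,.030),(-.045,.046),(.045,.046))])
# profile along centre line of lane
t=np.linspace(.03,.28,51);g=cv2.cvtColor(d['pixels'],cv2.COLOR_RGB2GRAY)
for y in t:
    p=M@np.array([.026,y])+r['o'];zz=.092-y*np.tan(-a)+.044
    u,v=proj(d,[p[0],p[1],zz])[0].round().astype(int);print(int(y*1e3),g[v,u],end='; ')
E
```

```text
[([302.2, 199.9], 40), ([335.5, 214.6], 41)] [([302.2, 199.9], 40), ([335.5, 214.6], 41)]
[[305.1, 200.6], [303.8, 199.5], [271.2, 185.5]]
[[338.8, 215.0], [338.0, 214.1], [304.0, 199.5]]
30 92; 34 107; 40 169; 45 154; 50 96; 55 103; 60 169; 65 163; 70 97; 75 64; 80 62; 84 76; 90 70; 95 54; 100 52; 105 92; 110 80; 115 60; 120 46; 125 78; 130 59; 135 52; 140 59; 145 54; 150 72; 155 77; 160 73; 165 96; 170 56; 175 52; 180 64; 185 77; 190 90; 195 52; 200 66; 205 60; 210 78; 215 49; 220 66; 225 58; 230 71; 235 90; 240 66; 245 120; 250 227; 255 229; 260 211; 265 254; 270 253; 275 241; 280 193;
```

Both packs are stationary and match the expected rest positions, so I hand the job in.

```bash
python3 -c "
from bench import job;print(job.close_job())"
```

```text
the job is handed in; nothing more can be done
None
```

The job is handed in at about 22 s: the pin was pressed home first (hard stop at 78 mm), then both packs were slid in and came to rest end to end against the stop; the tape, bottle and pliers were not touched.

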